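# Close the guard, release the catch and hold the press lever down on a specimen pot

## Robot

A 7-joint arm with a two-finger parallel gripper is mounted at the origin on a cart in front of the work surface, level with it; the furniture and walls round the work are solid. World frame = base frame: x ahead of the robot, y to its left, z up, the work surface at z = 0. Lengths are in m, angles in rad, forces in N, time in s.
With the tool pointing down it reaches from about 0.425 to 0.875 m from the base axis. Payload 4.7 kg.
Tool frame: the origin (TCP) lies on the centre line of the jaws, within the pads' length; the fingertips stand bot.tcp_to_tips ahead of it and the grasp point (between the pads) lies 8 mm behind it (bot.tcp_to_tips is the distance from the TCP to the fingertips, in m); z points along the fingers, y is the direction in which the jaws open and shut (so a half turn about z gives the same grasp; the last joint's range is limited). The gripper opens to 87 mm and grips with 3 to 60 N. Pads are 19 mm wide; open, the fingers measure 117 mm over their backs; the gripper's body (75 mm by 190 mm) begins 51 mm behind the grasp point.
Start: joints at [1.195, 0.321, -0.07, 1.45, 0.023, 1.371, -0.057], TCP at [0.247, -0.601, 0.234] pointing down, gripper open.
Joint ranges: [-2.86, 2.86], [-0.3, 2.09], [-1.38, 1.24], [0.06, 2.45], [-1.56, 4.7], [0.09, 2.05], [-2.69, 2.69]. Speed limits (rad/s): [2.57, 2.57, 3.14, 3.14, 3.14, 3.14, 3.14].

## Interface

Orientations are given as a 3x3 rotation matrix whose columns are the frame's x, y, z axes.
In Python, from station import bot, capture gives the robot as it stands.
- The arm moves only by the tool drive_tool, never from a script. Its argument "steps" is a list of rows, each an object of numbers: "claw": the opening, from 0 (shut) to 1 (fully open); "tx", "ty", "tz": the shift along the tool's x, y, z in units of 30 mm (1.0 is 30 mm); "wx", "wy", "wz": the turn, a rotation vector about the tool's x, y, z in units of 5 degrees (1.0 is 5 degrees). A call has 1 to 10 rows; each row shifts and turns the commanded pose from where the row before left it, along the tool's axes as they then stand; what a row does not reach is not made up. A row lasts 1/8 s, in which the tool goes at most 62.5 mm and 10.7 degrees, less where a joint would pass 70% of its speed; a pose out of reach is approached as far as the arm can. A call is refused whole if a number of a shift passes 1 or a number of a turn 1, either way. A call with a gripper value outside its range is refused whole. The fingers move at their own pace and stop on an object; "newtons" is the grip in N (left out, the last holds). Time passes only in rows, so rows that do not move let the fingers close. It gives the time, the measured TCP pose, the force and the opening at its end, in the units of the state.
- bot.state(): the state, without advancing time (a new reading comes with each control period).
- capture(name): name is "side" or "top" or "wrist"; returns a dict with "image" (480x640x3 uint8, red, green, blue), "mtx" (3x3 intrinsics, pixels), "eye" and "rotation" of the camera in the world; the wrist camera has in their place "hand_eye" (4x4, takes a point from camera to tool coordinates, whose origin is the TCP and whose axes are the flange's). Camera axes: x right, y up, looking along -z (the intrinsics and any distortion apply to the point x, -y, -z); pixel columns grow to the right and rows downward; lengths in m; the calibration is good to about 2 mm. A picture is of the moment at which its call begins: read the wrist's pose just before it. There is no depth.
- bot.finish_job(): hands the job in, once; it reports no verdict.
The state is a dict: "time": time; "joint_pos": joint angles; "dq": joint speeds; "tau": joint torques, N m; "ee_pos": TCP position; "orientation": TCP orientation; "ft_force": force on the tool from outside, world axes, zero at the start; "moment": the same for the moment, N m; "gripper_width": finger opening in m.
Only numpy, scipy, OpenCV 4.12 (cv2) and the standard library are available. Lean on these libraries where they do the work, as an engineer would, in place of code of your own. Each camera call takes 0.05 s, during which the arm holds its last target.

## Task

A specimen pot stands in the small bench press and its lid has to be kept pressed on. Push the drop-down front guard up until it is fully shut, then flip the safety catch on the roof fully over to the side so that its arm is clear of the lever, and then take the lever by its grip and pull it towards the guard side all the way to its stop. Finish while still holding the lever there, with the guard shut and the catch over, and leave the pot, vial and counter that stand beside the press where they are.

Things in the scene. Friction and masses are not known exactly. Their poses are not given: they have to be found in the camera images.
- press: bench press: grey box fixed to the worktop, 150 deep (x) x 200 wide (y) x 120 mm high, open at its front, its own -x side, which faces roughly towards the robot. Origin: centre of its underside, on the worktop; z up. Its yaw varies. Lever and catch stand on its flat roof (z = 120 mm); the pot being pressed is fixed inside
- guard (a joint): front guard, aluminium frame with clear window, 192 wide x 100 high x 6 mm thick, hinged at its lower edge; 0 = upright, fully shut; grows (rad) as it drops open, stop at 1.3; found at 0.5-1.05. Stays at any angle, about 2 N at the upper edge moves it. A lip 70 wide, 8 mm thick sticks 15 mm out of its outer face, 90-98 mm from the hinge, in the middle; a purely level push on it can jam: lift along the arc
- guard_hinge (a point): middle of the guard's hinge line, 79 mm in front of the press origin (along its -x), 14 mm above the worktop; the hinge line runs along the press's y
- guard_edge (a point): middle of the guard's upper (free) edge, mid-thickness, 100 mm from the hinge line
- catch (a joint): safety catch, a steel crank. 0 = on: its arm (10 mm square, 50 mm from the axle towards the press's +y) lies level across the lever's front and blocks it, its thumb tab upright. Grows (rad) as the tab is pushed over to the press's -y, lifting the arm; 1.45 = fully over, at its stop, arm up beside the lever, which is free beyond 0.95. Stays where left; about 1.5 N at the tab moves it. Found at 0-0.1
- catch_axle (a point): point on the catch's axis straight under the upright tab: in the press frame x = -52, y = -7, z = 165 mm. The axle, 10 mm thick, runs along the press's x, 45 mm above the roof, on two posts behind the tab
- catch_tab (a point): middle of the thumb tab's free end, 40 mm from the axle's axis; the tab is 24 mm wide along the press's x and 8 mm thick, and stands clear at the front end of the axle, some 70 mm in front of the lever
- lever_angle (a joint): press lever, a steel rod 12 mm thick. 0 = at rest, leaning 0.3 rad back from upright (to the press's +x); grows (rad) as it is pulled forward to the press's front (-x); 0.9 = at its stop, leaning 0.6 rad forward. A spring draws it back to 0 when released; about 2.5 N at the grip starts it, 6 N holds it at the stop. It drives the ram down on the pot
- lever_pivot (a point): pivot of the lever, in the press frame x = 15, y = 35, z = 140 mm; its axis runs along the press's y
- lever_top (a point): middle of the top end of the lever's grip, 142 mm from the pivot
- press_lever: the press lever with its black round grip, 22 mm in diameter and 58 mm long along the rod, from 84 to 142 mm from the pivot, nothing near it on either side; its origin lies at the lever's pivot and it turns with the lever. Fingers closing along the press's y can pinch it from above
- white_pot: bystander: white lidded pot, 53 mm wide, 62 mm high, loose on the worktop to the right (-y) of the press; origin at the centre of its underside
- counter: bystander: small hand tally counter, 75 x 57 x 25 mm, loose on the worktop to the left (+y) of the press; origin at the centre of its underside
- small_vial: bystander: small capped vial, 26 mm wide, 61 mm high, loose on the worktop to the left (+y) of the press, farther back; origin at the centre of its underside

How it is judged:
On the way, in this order (a step that is already met when the one before it is completed fails the run):
1. the front guard is pushed up and shut, the catch still on (value of joint guard below 0.08 rad and value of joint catch below 0.6 rad), for 0.2 s.
2. the catch is flipped fully over, the guard shut and the lever still back (value of joint guard below 0.08 rad and value of joint catch above 1.1 rad and value of joint lever_angle below 0.25 rad), for 0.2 s.
3. the lever is pulled to its stop and held (value of joint guard below 0.08 rad and value of joint catch above 1.1 rad and value of joint lever_angle above 0.78 rad and contact force between the fingers and press_lever above 2 N), for 0.5 s.
At the end, for the whole second after the job is handed in: the guard is shut (under 0.08 rad), the catch over (above 1.1 rad), and the fingers hold the lever at rest (contact above 2 N) at its stop (above 0.78 of 0.9 rad) (all of step 3 and velocity of joint lever_angle below 0.1 rad/s); the arm keeps its last pose, push and grip.
It fails at once if the white specimen pot is shifted more than 30 mm (distance of white_pot from where it was at the start of the episode above 0.03 m).
It fails at once if the tally counter is shifted more than 30 mm (distance of counter from where it was at the start of the episode above 0.03 m).
It fails at once if the small vial is shifted more than 30 mm (distance of small_vial from where it was at the start of the episode above 0.03 m).
It also fails if it takes over 56 s, if anything falls off the work surface, if the arm or the gripper's body presses on something with over 40 N, if the wrist force passes 120 N, or if a joint passes its speed limit or range.

## Working session

There is one attempt and no reset: what is moved stays moved. The work goes in short steps, Python scripts to look and compute and a tool call to move; the robot and the scene stay as the last step left them, time stands still between calls to the robot, and variables do not carry over. Pictures are saved under pics/ and viewed, and the job is handed in when it is done.

Besides the shell and the picture viewer there is one more tool, called after "Call:" as name([rows], argument=value, ...), one row to a line, values as JSON. drive_tool: Moves the arm, as the interface text tells. Its arguments: {"type":"object","properties":{"steps":{"type":"array"},"newtons":{"type":"number"}},"required":["steps"]}

```bash
ls; mkdir -p pics; python3 - <<'E'
from station import bot,capture
import cv2,numpy as np
np.set_printoptions(precision=4,suppress=True)
s=bot.state();print(s,bot.tcp_to_tips)
import pickle
for n in ["side","top"]:
    c=capture(n);cv2.imwrite(f"pics/{n}0.png",c["image"][:,:,::-1]);print(n,c["mtx"],c["eye"],c["rotation"],[k for k in c])
    pickle.dump(c,open(f"{n}0.pkl","wb"))
E
```

```text
pics
{'time': 0.0, 'joint_pos': array([ 1.1951,  0.3218, -0.0701,  1.4517,  0.0226,  1.3708, -0.0569]), 'dq': array([ 0.0005,  0.0001, -0.0007, -0.0003,  0.0007,  0.    ,  0.0005]), 'tau': array([ -0.0007, -49.1291,  -0.404 , -31.2527,  -0.064 ,   0.0439,
         0.0002]), 'ee_pos': array([ 0.2467, -0.6008,  0.2324]), 'orientation': array([[ 0.925 ,  0.38  , -0.0009],
       [ 0.38  , -0.925 ,  0.0017],
       [-0.0001, -0.0019, -1.    ]]), 'ft_force': array([-0.3949, -0.3811,  0.1737]), 'moment': array([-0.0409, -0.0461,  0.0226]), 'gripper_width': 0.08680448219922533} 0.011
side [[571.3749   0.     314.3698]
 [  0.     571.3749 250.425 ]
 [  0.       0.       1.    ]] [0.4083 0.9511 0.8436] [[-0.9733  0.1347 -0.1858]
 [-0.2295 -0.5762  0.7844]
 [-0.0014  0.8061  0.5917]] ['image', 'mtx', 'eye', 'rotation']
top [[481.3839   0.     313.1288]
 [  0.     481.3839 228.4308]
 [  0.       0.       1.    ]] [0.4714 0.0211 1.1046] [[-0.0143  0.9831 -0.1824]
 [-0.9994 -0.0201 -0.0299]
 [-0.0331  0.1818  0.9828]] ['image', 'mtx', 'eye', 'rotation']
```

View pics/side0.png

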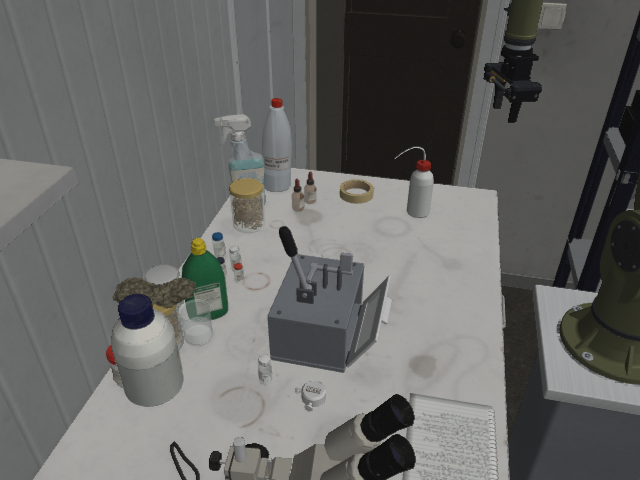

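View pics/top0.png

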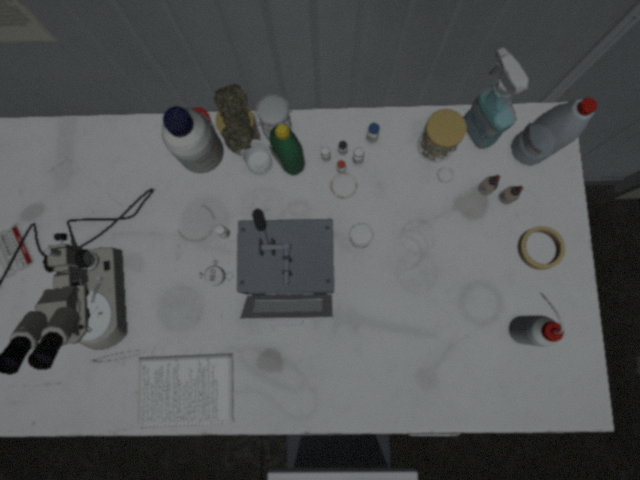

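```bash
python3 - <<'E'
import cv2
a=cv2.imread("pics/top0.png")[195:335,200:390];cv2.imwrite("pics/topz.png",cv2.resize(a,None,fx=4,fy=4,interpolation=cv2.INTER_CUBIC)*1)
a=cv2.imread("pics/side0.png")[215:415,240:410];cv2.imwrite("pics/sidez.png",cv2.resize(a,None,fx=3,fy=3,interpolation=cv2.INTER_CUBIC))
E
```

```text
(no output)
```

View pics/topz.png

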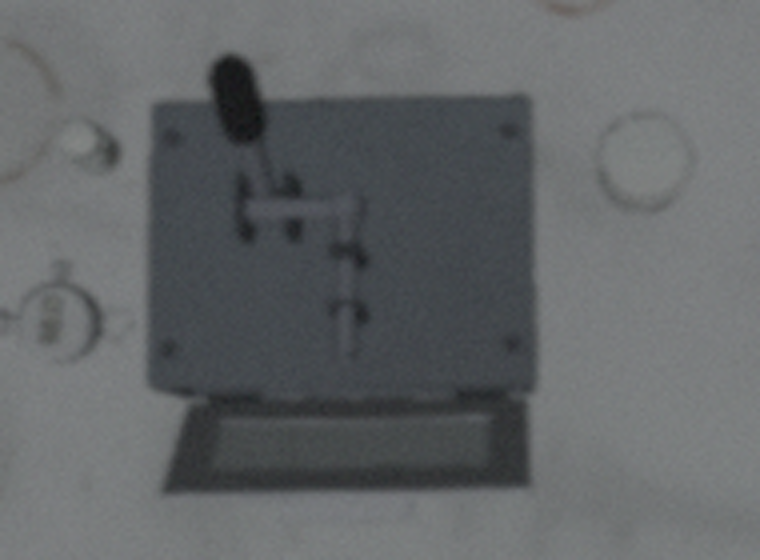

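View pics/sidez.png

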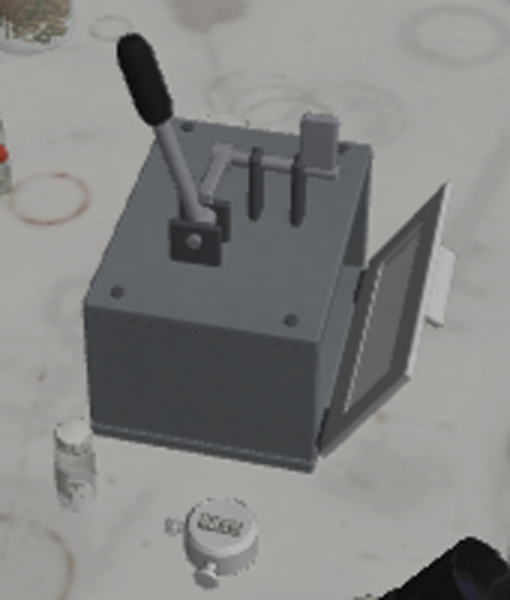

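```bash
cat > h.py <<'E'
import numpy as np,pickle
np.set_printoptions(precision=4,suppress=True)
def ray(c,uv):
    K=c["mtx"];d=np.array([(uv[0]-K[0,2])/K[0,0],-(uv[1]-K[1,2])/K[1,1],-1.0])
    d=np.array(c["rotation"])@d;return np.array(c["eye"]),d/np.linalg.norm(d)
def onz(c,uv,z):
    e,d=ray(c,uv);return e+d*(z-e[2])/d[2]
def tri(c1,u1,c2,u2):
    a,d=ray(c1,u1);b,f=ray(c2,u2)
    t=np.linalg.lstsq(np.c_[d,-f],b-a,rcond=None)[0]
    p,q=a+t[0]*d,b+t[1]*f;return (p+q)/2,np.linalg.norm(p-q)
def proj(c,P):
    p=np.array(c["rotation"]).T@(np.array(P)-c["eye"]);K=c["mtx"]
    return np.array([K[0,2]+K[0,0]*p[0]/-p[2],K[1,2]+K[1,1]*p[1]/p[2]])
E
python3 - <<'E'
from h import *
T=pickle.load(open("top0.pkl","rb"));S=pickle.load(open("side0.pkl","rb"))
t=lambda u,v:(u/4+200,v/4+195)
s=lambda u,v:(u/3+240,v/3+215)
ct=np.array([onz(T,t(*p),.12) for p in [(152,102),(530,95),(535,390),(150,388)]])
cs=np.array([onz(S,s(*p),.12) for p in [(85,303),(155,120),(372,148),(318,343)]])
for c in (ct,cs):
    print(c,c.mean(0),[np.linalg.norm(c[i]-c[i-1]) for i in range(4)])
    x=(c[0]+c[1]-c[2]-c[3]);y=(c[0]+c[3]-c[1]-c[2]); print(np.arctan2(x[1],x[0]),np.arctan2(-y[0],y[1]))
print(tri(T,t(347,490),S,s(430,285)))
print("guard top corners",tri(T,t(165,491),S,s(410,378)),tri(T,t(529,486),S,s(449,184)))
print("lever top",tri(T,t(230,62),S,s(130,38)))
print("tab", tri(T,t(347,350),S,s(320,118)))
print("pot",onz(T,(361,235),.062))
E
```

```text
[[0.6743 0.2086 0.12  ]
 [0.6739 0.0104 0.12  ]
 [0.5212 0.0112 0.12  ]
 [0.5253 0.2075 0.12  ]] [0.5987 0.1094 0.12  ] [np.float64(0.14900106041108316), np.float64(0.19820354351493444), np.float64(0.15271481555673078), np.float64(0.19638335149806566)]
0.0010455226514022719 -0.01166502920354163
[[0.6714 0.2109 0.12  ]
 [0.6786 0.0187 0.12  ]
 [0.5242 0.0158 0.12  ]
 [0.5249 0.2126 0.12  ]] [0.5998 0.1145 0.12  ] [np.float64(0.14650675646618602), np.float64(0.19231867291027066), np.float64(0.15433884911283546), np.float64(0.19682035566699216)]
0.0038747544067762444 0.0166177961922702
(array([0.4709, 0.1097, 0.0872]), np.float64(0.0036759692521935927))
guard top corners (array([0.4713, 0.2036, 0.0944]), np.float64(0.004527728837831808)) (array([0.4714, 0.015 , 0.0974]), np.float64(0.004020925198818376))
lever top (array([0.6578, 0.1442, 0.2759]), np.float64(0.00348213882007798))
tab (array([0.5422, 0.1   , 0.2029]), np.float64(0.010624506050165732))
pot [ 0.6481 -0.0518  0.062 ]
```

```bash
python3 - <<'E'
from h import *
T=pickle.load(open("top0.pkl","rb"));S=pickle.load(open("side0.pkl","rb"))
print("bottle",tri(T,(552,331),S,(424,166)))
print("tape",onz(T,(541,248),.02))
c=tri(T,(14,352),S,(402,412));print("scope",c)
print("edge",onz(T,(300,433),0), "vial",onz(T,(220,231),.06),"ctr",onz(T,(215,274),.025))
E
```

```text
bottle (array([ 0.4381, -0.4081,  0.14  ]), np.float64(0.0031660292226056304))
tape [ 0.6177 -0.4558  0.02  ]
scope (array([0.4156, 0.5317, 0.3193]), np.float64(0.01658771122190208))
edge [ 0.2263  0.0897 -0.    ] vial [0.6637 0.2599 0.06  ] ctr [0.5717 0.2771 0.025 ]
```

Call:
drive_tool([
  {"tz":-1,"claw":0},
  {"tz":-1},
  {"tz":-1},
  {"ty":-1},
  {"ty":-1},
  {"ty":-1},
  {"ty":-1},
  {"ty":-1},
  {"tx":1,"wz":-0.69},
  {"tx":1,"wz":-0.69},
], newtons=20)

```text
invalid input at $.steps[0]: expected keys claw, tx, ty, tz, wx, wy, wz
```

Call:
drive_tool([
  {"tx":1,"wz":-0.69},
  {"tx":1,"wz":-0.69},
  {"tx":1,"wz":-0.69},
  {"tx":1,"wz":-0.69},
  {"tx":1,"wz":-0.69},
  {"tx":1,"wz":-0.69},
  {"tx":1,"wz":-0.69},
  {"tx":1,"wz":-0.69},
  {"tx":1,"wz":-0.69},
  {"tx":1,"wz":-0.69},
])

```text
invalid input at $.steps[0]: expected keys claw, tx, ty, tz, wx, wy, wz
```

All keys are required in each row.

Call:
drive_tool([
  {"claw":0,"tx":0,"ty":0,"tz":-1,"wx":0,"wy":0,"wz":0},
  {"claw":0,"tx":0,"ty":0,"tz":-1,"wx":0,"wy":0,"wz":0},
  {"claw":0,"tx":0,"ty":0,"tz":-1,"wx":0,"wy":0,"wz":0},
  {"claw":0,"tx":0,"ty":-1,"tz":0,"wx":0,"wy":0,"wz":0},
  {"claw":0,"tx":0,"ty":-1,"tz":0,"wx":0,"wy":0,"wz":0},
  {"claw":0,"tx":0,"ty":-1,"tz":0,"wx":0,"wy":0,"wz":0},
  {"claw":0,"tx":0,"ty":-1,"tz":0,"wx":0,"wy":0,"wz":0},
  {"claw":0,"tx":0,"ty":-1,"tz":0,"wx":0,"wy":0,"wz":0},
  {"claw":0,"tx":1,"ty":0,"tz":0,"wx":0,"wy":0,"wz":-0.7},
  {"claw":0,"tx":1,"ty":0,"tz":0,"wx":0,"wy":0,"wz":-0.7},
], newtons=20)

```text
time: 1.35
ee_pos: [0.2465, -0.4373, 0.3235]
orientation: [[0.87, 0.493, 0.001], [0.493, -0.87, -0.0], [0.0, 0.0, -1.0]]
ft_force: [-0.4, 0.7, 0.6]
gripper_width: 0.002
```

Call:
drive_tool([
  {"claw":0,"tx":1,"ty":0,"tz":0,"wx":0,"wy":0,"wz":-0.7},
  {"claw":0,"tx":1,"ty":0,"tz":0,"wx":0,"wy":0,"wz":-0.7},
  {"claw":0,"tx":1,"ty":0,"tz":0,"wx":0,"wy":0,"wz":-0.7},
  {"claw":0,"tx":1,"ty":0,"tz":0,"wx":0,"wy":0,"wz":-0.7},
  {"claw":0,"tx":1,"ty":0,"tz":0,"wx":0,"wy":0,"wz":-0.7},
  {"claw":0,"tx":1,"ty":0,"tz":0,"wx":0,"wy":0,"wz":-0.7},
  {"claw":0,"tx":1,"ty":0,"tz":0,"wx":0,"wy":0,"wz":-0.7},
  {"claw":0,"tx":1,"ty":0,"tz":0,"wx":0,"wy":0,"wz":-0.7},
  {"claw":0,"tx":1,"ty":0,"tz":0,"wx":0,"wy":0,"wz":-0.7},
  {"claw":0,"tx":1,"ty":0,"tz":0,"wx":0,"wy":0,"wz":-0.7},
])

```text
time: 2.6
ee_pos: [0.4542, -0.2271, 0.3235]
orientation: [[0.429, 0.903, -0.0], [0.903, -0.429, -0.0], [-0.0, 0.0, -1.0]]
ft_force: [-0.2, 0.3, -0.2]
gripper_width: 0.0005
```

Call:
drive_tool([
  {"claw":0,"tx":0.95,"ty":-0.25,"tz":0,"wx":0,"wy":0,"wz":-0.56},
  {"claw":0,"tx":0.95,"ty":-0.25,"tz":0,"wx":0,"wy":0,"wz":-0.56},
  {"claw":0,"tx":0.95,"ty":-0.25,"tz":0,"wx":0,"wy":0,"wz":-0.56},
  {"claw":0,"tx":0.95,"ty":-0.25,"tz":0,"wx":0,"wy":0,"wz":-0.56},
  {"claw":0,"tx":0.95,"ty":-0.25,"tz":0,"wx":0,"wy":0,"wz":-0.56},
  {"claw":0,"tx":0.95,"ty":-0.25,"tz":0,"wx":0,"wy":0,"wz":-0.56},
  {"claw":0,"tx":0.95,"ty":-0.25,"tz":0,"wx":0,"wy":0,"wz":-0.56},
  {"claw":0,"tx":0.95,"ty":-0.25,"tz":0,"wx":0,"wy":0,"wz":-0.56},
  {"claw":0,"tx":0.95,"ty":-0.25,"tz":0,"wx":0,"wy":0,"wz":-0.56},
  {"claw":0,"tx":0,"ty":0,"tz":0,"wx":0,"wy":0,"wz":0},
])

```text
time: 3.85
ee_pos: [0.4515, 0.0376, 0.3238]
orientation: [[0.002, 1.0, 0.001], [1.0, -0.002, -0.0], [-0.0, 0.001, -1.0]]
ft_force: [-0.2, -0.0, 1.0]
gripper_width: 0.0004
```

Call:
drive_tool([
  {"claw":0,"tx":0,"ty":-0.7,"tz":1,"wx":0,"wy":0,"wz":0},
  {"claw":0,"tx":0,"ty":0,"tz":1,"wx":0,"wy":0,"wz":0},
  {"claw":0,"tx":0,"ty":0,"tz":1,"wx":0,"wy":0,"wz":0},
  {"claw":0,"tx":0,"ty":0,"tz":1,"wx":0,"wy":0,"wz":0},
  {"claw":0,"tx":0,"ty":0,"tz":1,"wx":0,"wy":0,"wz":0},
  {"claw":0,"tx":0,"ty":0,"tz":1,"wx":0,"wy":0,"wz":0},
  {"claw":0,"tx":0,"ty":0,"tz":1,"wx":0,"wy":0,"wz":0},
])

```text
time: 4.72
ee_pos: [0.4311, 0.0336, 0.1126]
orientation: [[0.009, 1.0, 0.0], [1.0, -0.009, -0.001], [-0.001, 0.0, -1.0]]
ft_force: [-0.0, -0.3, 0.6]
gripper_width: 0.0003
```

```bash
cat > snap.py <<'E'
import sys
from station import bot,capture
import cv2,pickle
i=sys.argv[1]
s=bot.state();print(s["time"],s["ee_pos"],s["ft_force"],s["joint_pos"])
for n,(a,b,c,d),f in [("side",(150,420,210,480),2),("top",(180,350,200,400),3)]:
    if n not in sys.argv[2:]: continue
    k=capture(n);pickle.dump(k,open(f"{n}{i}.pkl","wb"))
    cv2.imwrite(f"pics/{n}{i}.png",cv2.resize(k["image"][a:b,c:d,::-1],None,fx=f,fy=f,interpolation=cv2.INTER_CUBIC))
E
python3 snap.py 1 side top
```

```text
4.725 [0.43112697 0.03364388 0.11259105] [-0.01102369 -0.33146728  0.64425556] [ 0.61029173 -0.02107272 -0.73367056  2.08888717 -0.01547143  1.06819287
 -0.12514097]
```

View pics/side1.png

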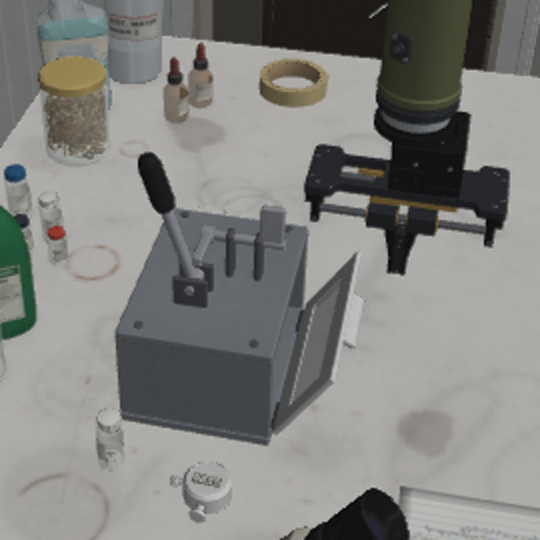

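View pics/top1.png

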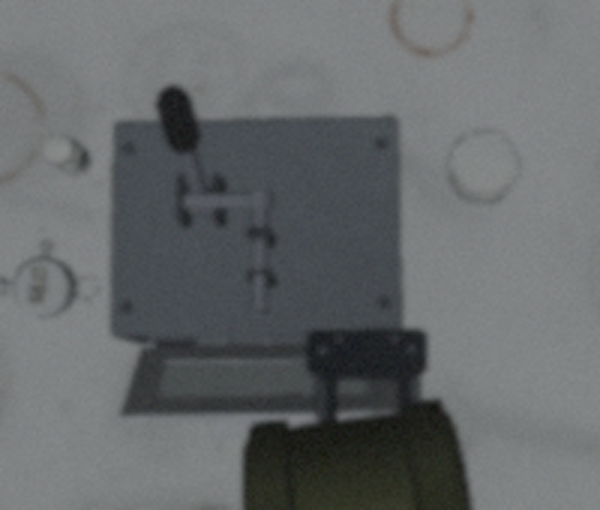

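Call:
drive_tool([
  {"claw":0,"tx":0,"ty":0,"tz":0.75,"wx":0,"wy":0,"wz":0},
  {"claw":0,"tx":0,"ty":0.5,"tz":0,"wx":0,"wy":0,"wz":0},
  {"claw":0,"tx":0,"ty":0.3,"tz":-0.05,"wx":0,"wy":0,"wz":0},
  {"claw":0,"tx":0,"ty":0.3,"tz":-0.1,"wx":0,"wy":0,"wz":0},
  {"claw":0,"tx":0,"ty":0.3,"tz":-0.1,"wx":0,"wy":0,"wz":0},
  {"claw":0,"tx":0,"ty":0.3,"tz":-0.05,"wx":0,"wy":0,"wz":0},
  {"claw":0,"tx":0,"ty":0.2,"tz":-0.05,"wx":0,"wy":0,"wz":0},
])

```text
time: 5.7
ee_pos: [0.4888, 0.034, 0.1019]
orientation: [[0.008, 1.0, 0.0], [1.0, -0.008, -0.0], [-0.0, 0.0, -1.0]]
ft_force: [-2.3, -0.0, 2.0]
gripper_width: 0.0004
```

```bash
python3 snap.py 2 side
```

```text
5.7 [0.48877414 0.03395527 0.10185789] [-2.26798289 -0.03749926  2.04522076] [ 0.57241065  0.14908214 -0.73666792  1.97510954  0.11489885  1.05807832
 -0.2233582 ]
```

View pics/side2.png

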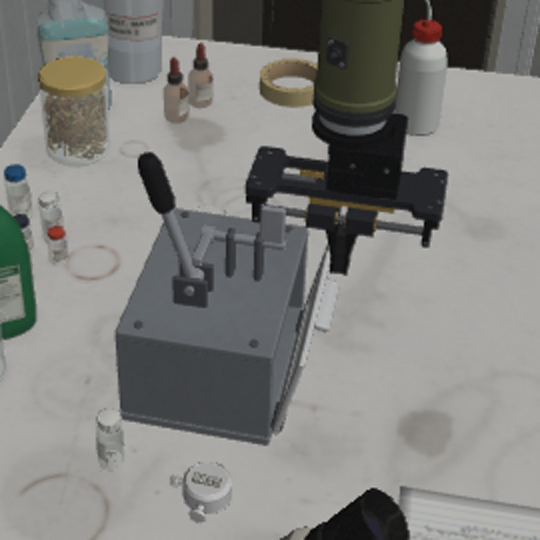

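Guard moves well; it is nearly upright (lip now near (327,305)). Continue pushing until the stop shows in the force.

Call:
drive_tool([
  {"claw":0,"tx":0,"ty":0.2,"tz":0,"wx":0,"wy":0,"wz":0},
  {"claw":0,"tx":0,"ty":0.2,"tz":0,"wx":0,"wy":0,"wz":0},
  {"claw":0,"tx":0,"ty":0.1,"tz":0,"wx":0,"wy":0,"wz":0},
  {"claw":0,"tx":0,"ty":0,"tz":0,"wx":0,"wy":0,"wz":0},
])

```text
time: 6.25
ee_pos: [0.5034, 0.0339, 0.1014]
orientation: [[0.008, 1.0, 0.001], [1.0, -0.008, 0.0], [0.0, 0.001, -1.0]]
ft_force: [0.2, 0.4, -0.1]
gripper_width: 0.0003
```

Call:
drive_tool([
  {"claw":0,"tx":0,"ty":0.15,"tz":0,"wx":0,"wy":0,"wz":0},
  {"claw":0,"tx":0,"ty":0.15,"tz":0,"wx":0,"wy":0,"wz":0},
  {"claw":0,"tx":0,"ty":0,"tz":0,"wx":0,"wy":0,"wz":0},
])

```text
time: 6.62
ee_pos: [0.5101, 0.0338, 0.1014]
orientation: [[0.008, 1.0, -0.005], [1.0, -0.008, -0.001], [-0.001, -0.005, -1.0]]
ft_force: [-7.7, 0.3, 8.6]
gripper_width: 0.0006
```

```bash
python3 snap.py 3 side
```

```text
6.625 [0.510093   0.03378192 0.10143647] [-7.65529414  0.27661966  8.60478809] [ 0.55087226  0.20643982 -0.72881538  1.92281237  0.15572547  1.07434343
 -0.2506908 ]
```

View pics/side3.png

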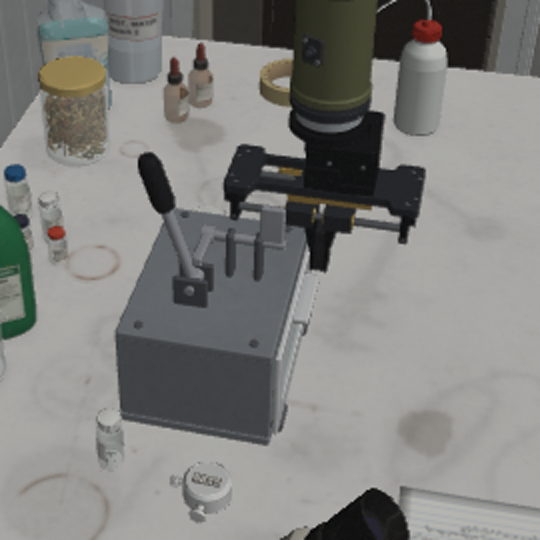

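Call:
drive_tool([
  {"claw":0,"tx":0,"ty":-0.5,"tz":0,"wx":0,"wy":0,"wz":0},
  {"claw":0,"tx":0,"ty":-0.5,"tz":-1,"wx":0,"wy":0,"wz":0},
  {"claw":0,"tx":0,"ty":0,"tz":-1,"wx":0,"wy":0,"wz":0},
  {"claw":0,"tx":0,"ty":0,"tz":-1,"wx":0,"wy":0,"wz":0},
  {"claw":0,"tx":0,"ty":0,"tz":-1,"wx":0,"wy":0,"wz":0},
  {"claw":0,"tx":0,"ty":0,"tz":-1,"wx":0,"wy":0,"wz":0},
  {"claw":0,"tx":0,"ty":0,"tz":-1,"wx":0,"wy":0,"wz":0},
  {"claw":0,"tx":1,"ty":0,"tz":-1,"wx":0,"wy":0,"wz":0},
  {"claw":0,"tx":1,"ty":0,"tz":0,"wx":0,"wy":0,"wz":0},
  {"claw":0,"tx":1,"ty":0,"tz":0,"wx":0,"wy":0,"wz":0},
])

```text
time: 7.92
ee_pos: [0.4828, 0.1249, 0.3119]
orientation: [[0.009, 1.0, 0.002], [1.0, -0.009, -0.001], [-0.001, 0.002, -1.0]]
ft_force: [0.9, -0.2, -0.8]
gripper_width: 0.0004
```

Call:
drive_tool([
  {"claw":0,"tx":0.5,"ty":0,"tz":0,"wx":0,"wy":0,"wz":1},
  {"claw":0,"tx":0,"ty":0,"tz":0,"wx":0,"wy":0,"wz":1},
  {"claw":0,"tx":0,"ty":0,"tz":0,"wx":0,"wy":0,"wz":1},
  {"claw":0,"tx":0,"ty":0,"tz":0,"wx":0,"wy":0,"wz":1},
  {"claw":0,"tx":0,"ty":0,"tz":0,"wx":0,"wy":0,"wz":1},
  {"claw":0,"tx":0,"ty":0,"tz":0,"wx":0,"wy":0,"wz":1},
  {"claw":0,"tx":0,"ty":0,"tz":0,"wx":0,"wy":0,"wz":1},
  {"claw":0,"tx":0,"ty":0,"tz":0,"wx":0,"wy":0,"wz":1},
  {"claw":0,"tx":0,"ty":0,"tz":0,"wx":0,"wy":0,"wz":1},
])

```text
time: 9.05
ee_pos: [0.4827, 0.1391, 0.3113]
orientation: [[0.715, 0.699, 0.001], [0.699, -0.715, -0.0], [0.0, 0.001, -1.0]]
ft_force: [-0.3, 0.2, 0.3]
gripper_width: 0.0005
```

```bash
python3 snap.py 4 side
```

```text
9.05 [0.48274786 0.13905551 0.31132979] [-0.3275035   0.21196019  0.3028115 ] [ 0.51600539  0.00772702 -0.84417063  1.65975219  0.00640123  1.47604949
 -1.1250186 ]
```

View pics/side4.png

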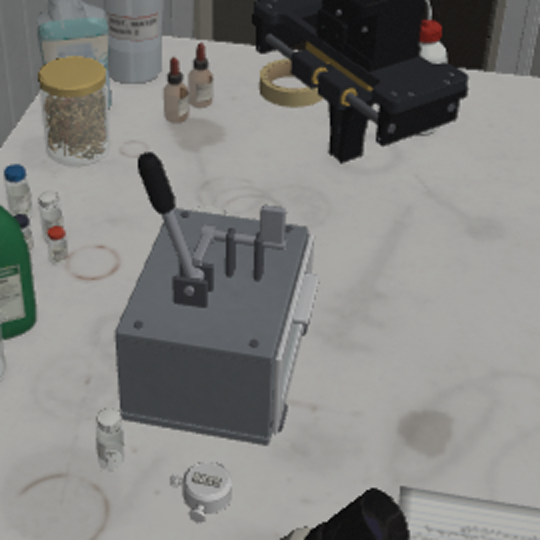

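Call:
drive_tool([
  {"claw":0,"tx":0,"ty":0,"tz":0,"wx":0,"wy":0,"wz":1},
  {"claw":0,"tx":0,"ty":0,"tz":0,"wx":0,"wy":0,"wz":1},
  {"claw":0,"tx":0,"ty":0,"tz":0,"wx":0,"wy":0,"wz":1},
  {"claw":0,"tx":0,"ty":0,"tz":0,"wx":0,"wy":0,"wz":1},
  {"claw":0,"tx":0,"ty":0,"tz":0,"wx":0,"wy":0,"wz":1},
  {"claw":0,"tx":0,"ty":0,"tz":0,"wx":0,"wy":0,"wz":1},
  {"claw":0,"tx":0,"ty":0,"tz":0,"wx":0,"wy":0,"wz":1},
  {"claw":0,"tx":0,"ty":0,"tz":0,"wx":0,"wy":0,"wz":1},
  {"claw":0,"tx":0,"ty":0,"tz":0,"wx":0,"wy":0,"wz":0.9},
  {"claw":0,"tx":0,"ty":0,"tz":0,"wx":0,"wy":0,"wz":0},
])

```text
time: 10.35
ee_pos: [0.4827, 0.139, 0.3114]
orientation: [[1.0, 0.002, 0.0], [0.002, -1.0, -0.0], [0.0, 0.0, -1.0]]
ft_force: [0.2, -0.3, 0.4]
gripper_width: 0.0006
```

```bash
python3 snap.py 5 top; python3 - <<'E'
from h import *
T=pickle.load(open("top0.pkl","rb"));S=pickle.load(open("side0.pkl","rb"))
# expected key points with press (.599,.110)
for n,P in dict(tab=(.547,.103,.205),lever=(.656,.145,.276),tipguess=(.483,.139,.30)).items(): print(n,proj(T,P),proj(S,P))
E
```

```text
10.35 [0.48273717 0.13900369 0.31137707] [ 0.15222346 -0.31616683  0.38865503] [ 0.51138009  0.00788075 -0.83954458  1.65952712  0.00635936  1.47653657
 -1.89712656]
tab [284.7191 277.0531] [346.7185 254.4081]
lever [257.1634 212.4436] [283.2118 227.7397]
tipguess [257.92   311.4294] [381.5901 227.0644]
```

View pics/top5.png

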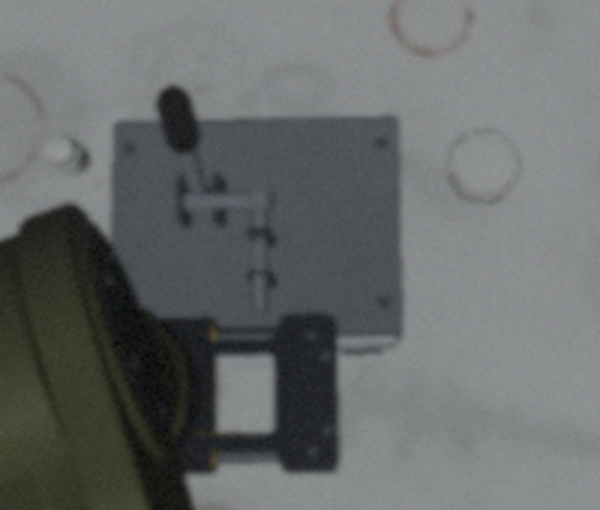

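Call:
drive_tool([
  {"claw":0,"tx":1,"ty":0,"tz":0,"wx":0,"wy":0,"wz":0},
  {"claw":0,"tx":1,"ty":0,"tz":0,"wx":0,"wy":0,"wz":0},
  {"claw":0,"tx":0,"ty":0,"tz":1,"wx":0,"wy":0,"wz":0},
  {"claw":0,"tx":0,"ty":0,"tz":1,"wx":0,"wy":0,"wz":0},
  {"claw":0,"tx":0,"ty":0,"tz":1,"wx":0,"wy":0,"wz":0},
  {"claw":0,"tx":0,"ty":0,"tz":0.7,"wx":0,"wy":0,"wz":0},
  {"claw":0,"tx":0,"ty":0,"tz":0,"wx":0,"wy":0,"wz":0},
])

```text
time: 11.28
ee_pos: [0.5418, 0.1386, 0.1989]
orientation: [[1.0, 0.002, -0.003], [0.002, -1.0, -0.0], [-0.003, 0.0, -1.0]]
ft_force: [-0.3, -1.0, 0.6]
gripper_width: 0.0005
```

```bash
python3 snap.py 6 side top
```

```text
11.275 [0.54177605 0.13857922 0.19894425] [-0.29791847 -0.98900998  0.59774785] [ 0.44210306  0.24051687 -0.84510639  1.70138553  0.18585469  1.28679135
 -2.01040177]
```

View pics/side6.png

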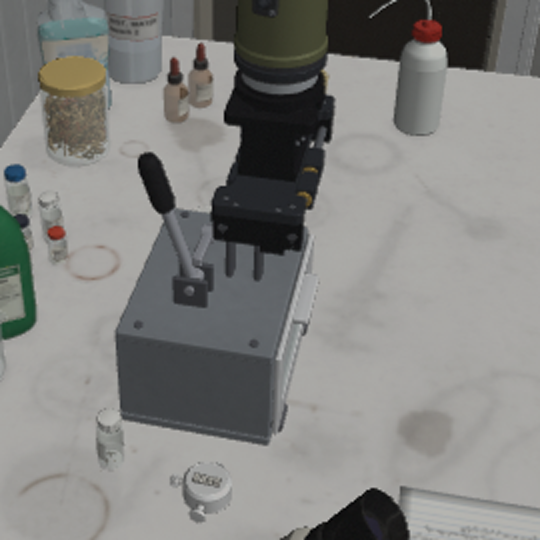

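View pics/top6.png

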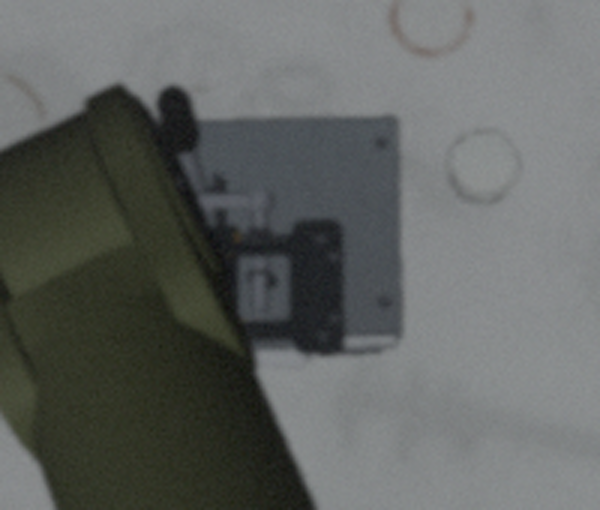

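Call:
drive_tool([
  {"claw":0,"tx":0.1,"ty":0.75,"tz":-0.1,"wx":0,"wy":0,"wz":0},
  {"claw":0,"tx":0,"ty":0.3,"tz":-0.05,"wx":0,"wy":0,"wz":0},
  {"claw":0,"tx":0,"ty":0.3,"tz":0,"wx":0,"wy":0,"wz":0},
  {"claw":0,"tx":0,"ty":0.3,"tz":0.13,"wx":0,"wy":0,"wz":0},
  {"claw":0,"tx":0,"ty":0.25,"tz":0.25,"wx":0,"wy":0,"wz":0},
  {"claw":0,"tx":0,"ty":0.15,"tz":0.2,"wx":0,"wy":0,"wz":0},
  {"claw":0,"tx":0,"ty":0,"tz":0,"wx":0,"wy":0,"wz":0},
])

```text
time: 12.25
ee_pos: [0.5455, 0.0765, 0.1867]
orientation: [[1.0, -0.0, -0.002], [-0.0, -1.0, -0.001], [-0.002, 0.001, -1.0]]
ft_force: [1.2, -0.2, -1.1]
gripper_width: 0.0001
```

```bash
python3 snap.py 7 side top
```

```text
12.25 [0.54545161 0.07652055 0.18670887] [ 1.202675   -0.23103487 -1.13400096] [ 0.5345335   0.22079139 -0.81293134  1.73878713  0.1685812   1.25579186
 -1.89013465]
```

View pics/side7.png

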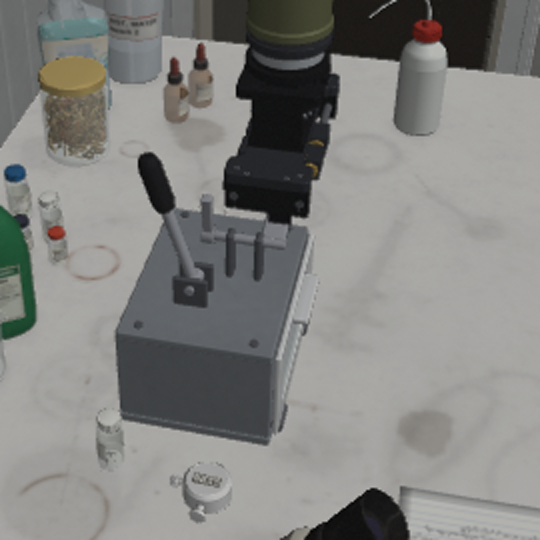

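View pics/top7.png

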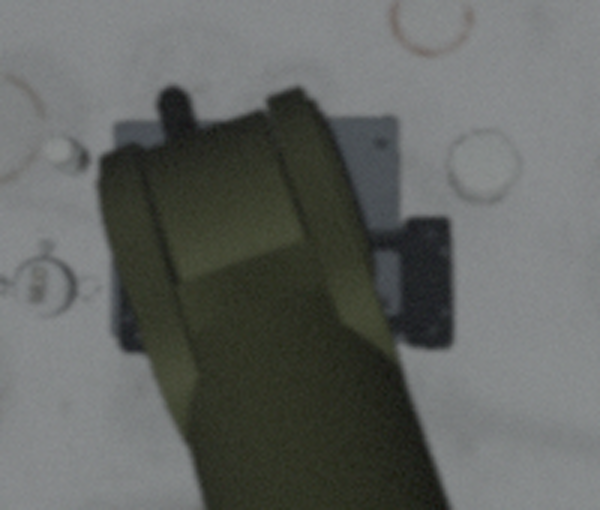

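Call:
drive_tool([
  {"claw":0,"tx":0,"ty":0.15,"tz":0.12,"wx":0,"wy":0,"wz":0},
  {"claw":0,"tx":0,"ty":0.1,"tz":0.12,"wx":0,"wy":0,"wz":0},
  {"claw":0,"tx":0,"ty":0,"tz":0,"wx":0,"wy":0,"wz":0},
])

```text
time: 12.72
ee_pos: [0.5464, 0.0735, 0.1836]
orientation: [[1.0, 0.003, 0.002], [0.003, -1.0, 0.003], [0.002, -0.003, -1.0]]
ft_force: [-5.0, 4.9, 16.2]
gripper_width: 0.0003
```

Call:
drive_tool([
  {"claw":0,"tx":0,"ty":0,"tz":-0.9,"wx":0,"wy":0,"wz":0},
  {"claw":0,"tx":0,"ty":0,"tz":-1,"wx":0,"wy":0,"wz":0},
  {"claw":0.5,"tx":0,"ty":0,"tz":-1,"wx":0,"wy":0,"wz":0},
  {"claw":0.8,"tx":0,"ty":0,"tz":-1,"wx":0,"wy":0,"wz":0},
  {"claw":0.8,"tx":0,"ty":-0.4,"tz":-1,"wx":0,"wy":0,"wz":0},
  {"claw":0.8,"tx":0.4,"ty":-1,"tz":-0.5,"wx":0,"wy":0,"wz":0},
  {"claw":0.8,"tx":1,"ty":-1,"tz":0,"wx":0,"wy":0,"wz":0},
  {"claw":0.8,"tx":1,"ty":0,"tz":0,"wx":0,"wy":0,"wz":0},
  {"claw":0.8,"tx":1,"ty":0,"tz":0,"wx":0,"wy":0,"wz":0},
  {"claw":0.8,"tx":0,"ty":0,"tz":0,"wx":0,"wy":0,"wz":0},
])

```text
time: 13.98
ee_pos: [0.6493, 0.1411, 0.3404]
orientation: [[1.0, -0.001, -0.002], [-0.001, -1.0, 0.0], [-0.002, -0.0, -1.0]]
ft_force: [-0.5, -0.2, 0.0]
gripper_width: 0.0673
```

```bash
python3 snap.py 8 side top;python3 - <<'E'
from station import capture
import cv2
cv2.imwrite("pics/w8.png",capture("wrist")["image"][:,:,::-1])
E
```

```text
13.975 [0.64926185 0.14111498 0.34036241] [-0.45510589 -0.20584308  0.04650283] [ 0.30632164  0.44001907 -0.83008194  1.20434004  0.3189949   1.62872005
 -2.02691803]
```

View pics/side8.png

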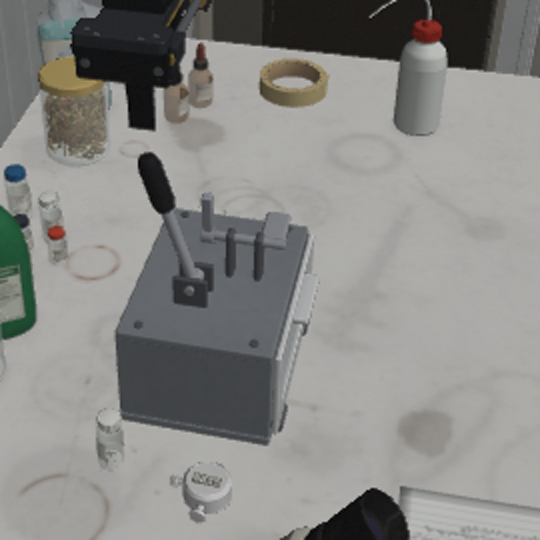

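View pics/w8.png

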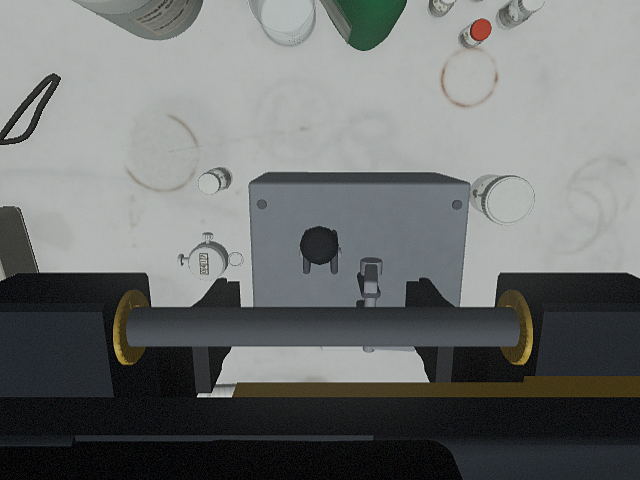

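Call:
drive_tool([
  {"claw":0.8,"tx":0,"ty":-0.1,"tz":1,"wx":0,"wy":0,"wz":0},
  {"claw":0.8,"tx":0,"ty":0,"tz":1,"wx":0,"wy":0,"wz":0},
  {"claw":0.8,"tx":0,"ty":0,"tz":1,"wx":0,"wy":0,"wz":0},
  {"claw":0.8,"tx":0,"ty":0,"tz":0,"wx":0,"wy":0,"wz":0},
  {"claw":0,"tx":0,"ty":0,"tz":0,"wx":0,"wy":0,"wz":0},
  {"claw":0,"tx":0,"ty":0,"tz":0,"wx":0,"wy":0,"wz":0},
  {"claw":0,"tx":0,"ty":0,"tz":0,"wx":0,"wy":0,"wz":0},
  {"claw":0,"tx":0,"ty":0,"tz":0,"wx":0,"wy":0,"wz":0},
], newtons=25)

```text
time: 15.12
ee_pos: [0.6481, 0.1453, 0.2529]
orientation: [[1.0, 0.001, 0.001], [0.001, -1.0, 0.0], [0.001, -0.0, -1.0]]
ft_force: [0.3, -0.9, 0.8]
gripper_width: 0.0376
```

```bash
python3 snap.py 9 side
```

```text
15.125 [0.64805614 0.14525075 0.25293768] [ 0.29291229 -0.89303611  0.77994366] [ 0.32619818  0.45790746 -0.82365595  1.36128262  0.33255315  1.46263241
 -2.05038075]
```

View pics/side9.png

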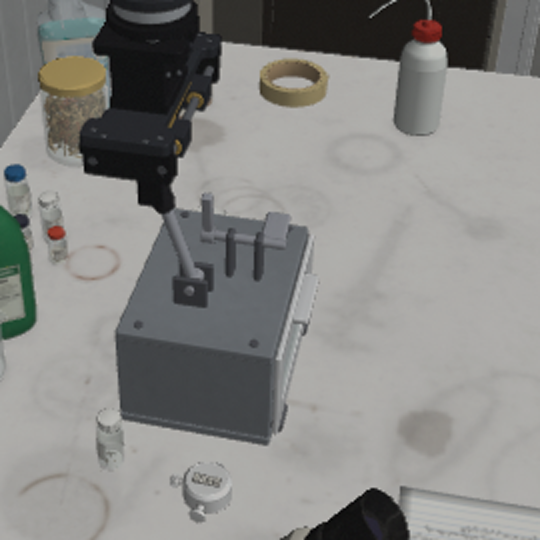

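Call:
drive_tool([
  {"claw":0,"tx":0,"ty":0,"tz":0,"wx":0,"wy":0,"wz":0},
  {"claw":0,"tx":0,"ty":0,"tz":0,"wx":0,"wy":0,"wz":0},
  {"claw":0,"tx":0,"ty":0,"tz":0,"wx":0,"wy":0,"wz":0},
  {"claw":0,"tx":-0.35,"ty":0,"tz":-0.07,"wx":0,"wy":0,"wz":0},
  {"claw":0,"tx":-0.35,"ty":0,"tz":-0.06,"wx":0,"wy":0,"wz":0},
])

```text
time: 15.8
ee_pos: [0.6281, 0.1444, 0.2567]
orientation: [[1.0, -0.0, 0.004], [-0.0, -1.0, -0.0], [0.004, 0.0, -1.0]]
ft_force: [5.1, -1.8, -1.1]
gripper_width: 0.0212
```

Gripped (21 mm, the grip's diameter) and the lever is resisting with about 5 N. Continue along the arc.

Call:
drive_tool([
  {"claw":0,"tx":-0.42,"ty":0,"tz":0,"wx":0,"wy":0,"wz":0},
  {"claw":0,"tx":-0.42,"ty":0,"tz":0,"wx":0,"wy":0,"wz":0},
  {"claw":0,"tx":-0.41,"ty":0,"tz":0.06,"wx":0,"wy":0,"wz":0},
  {"claw":0,"tx":-0.41,"ty":0,"tz":0.11,"wx":0,"wy":0,"wz":0},
  {"claw":0,"tx":-0.38,"ty":0,"tz":0.15,"wx":0,"wy":0,"wz":0},
  {"claw":0,"tx":-0.38,"ty":0,"tz":0.18,"wx":0,"wy":0,"wz":0},
])

```text
time: 16.55
ee_pos: [0.5561, 0.1446, 0.2444]
orientation: [[1.0, -0.001, 0.007], [-0.001, -1.0, -0.001], [0.007, 0.001, -1.0]]
ft_force: [1.9, -3.7, 10.4]
gripper_width: 0.0206
```

Call:
drive_tool([
  {"claw":0,"tx":-0.3,"ty":0,"tz":0.12,"wx":0,"wy":0,"wz":0},
  {"claw":0,"tx":-0.2,"ty":0,"tz":0.1,"wx":0,"wy":0,"wz":0},
  {"claw":0,"tx":0,"ty":0,"tz":0,"wx":0,"wy":0,"wz":0},
])

```text
time: 16.92
ee_pos: [0.5408, 0.1446, 0.2359]
orientation: [[1.0, -0.0, 0.006], [-0.0, -1.0, -0.001], [0.006, 0.001, -1.0]]
ft_force: [5.0, -1.7, 1.8]
gripper_width: 0.0204
```

```bash
python3 snap.py 10 side
```

```text
16.925 [0.54077188 0.14458184 0.2359156 ] [ 4.98586974 -1.70214634  1.7578159 ] [ 0.47233114  0.21447662 -0.88790761  1.65581063  0.17320771  1.34739601
 -2.01313881]
```

View pics/side10.png

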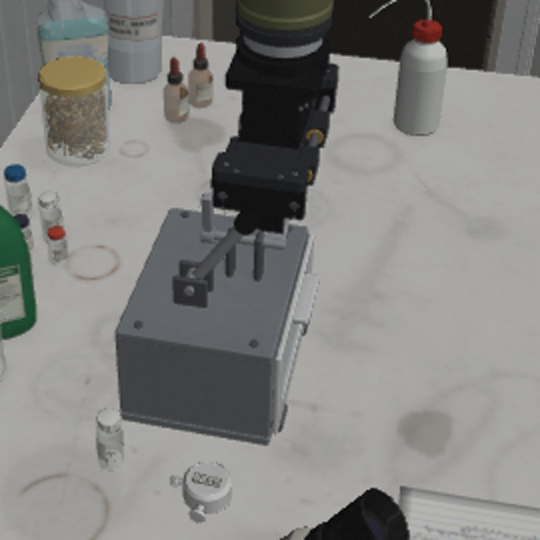

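Call:
drive_tool([
  {"claw":0,"tx":-0.15,"ty":0,"tz":0.1,"wx":0,"wy":0,"wz":0},
  {"claw":0,"tx":0,"ty":0,"tz":0,"wx":0,"wy":0,"wz":0},
  {"claw":0,"tx":0,"ty":0,"tz":0,"wx":0,"wy":0,"wz":0},
  {"claw":0,"tx":0,"ty":0,"tz":0,"wx":0,"wy":0,"wz":0},
])

```text
time: 17.48
ee_pos: [0.5379, 0.1446, 0.2339]
orientation: [[1.0, -0.001, 0.009], [-0.001, -1.0, 0.0], [0.009, -0.0, -1.0]]
ft_force: [6.6, -2.3, 4.2]
gripper_width: 0.0205
```

Call:
drive_tool([
  {"claw":0,"tx":-0.2,"ty":0,"tz":0.14,"wx":0,"wy":0,"wz":0},
  {"claw":0,"tx":0,"ty":0,"tz":0,"wx":0,"wy":0,"wz":0},
  {"claw":0,"tx":0,"ty":0,"tz":0,"wx":0,"wy":0,"wz":0},
  {"claw":0,"tx":0,"ty":0,"tz":0,"wx":0,"wy":0,"wz":0},
  {"claw":0,"tx":0,"ty":0,"tz":0,"wx":0,"wy":0,"wz":0},
])

```text
time: 18.1
ee_pos: [0.5372, 0.1446, 0.2332]
orientation: [[1.0, -0.002, 0.022], [-0.002, -1.0, 0.002], [0.022, -0.002, -1.0]]
ft_force: [14.8, -2.6, 12.1]
gripper_width: 0.0204
```

```bash
python3 snap.py 11 side top
```

```text
18.1 [0.53716353 0.14463114 0.23321095] [14.82042565 -2.62205014 12.12464434] [ 0.4844067   0.19137624 -0.89077219  1.68095832  0.16032915  1.32178502
 -2.00691795]
```

View pics/side11.png

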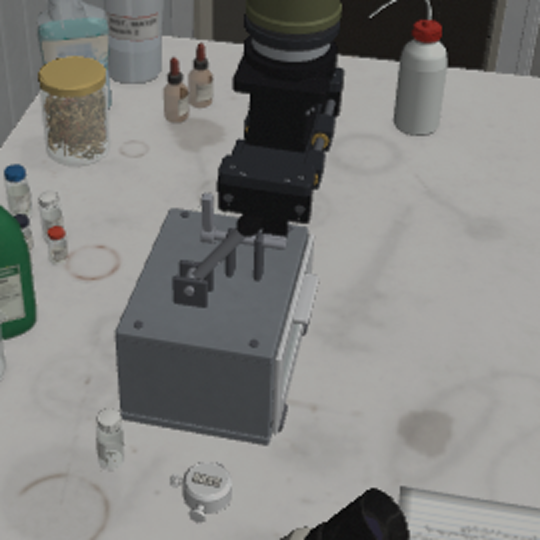

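View pics/top11.png

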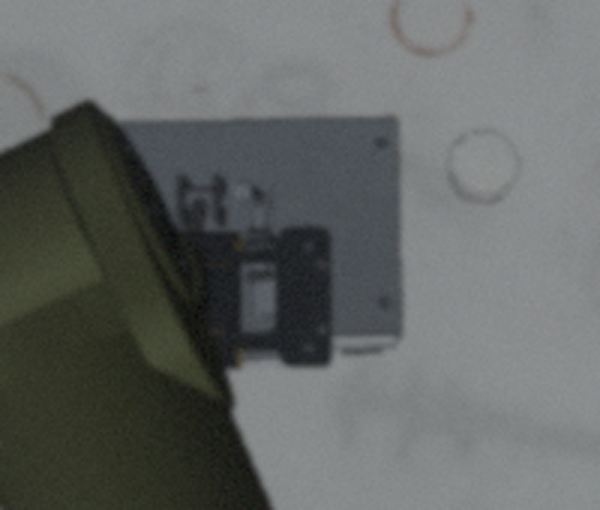

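The lever is hard against its stop: force rose to about 19 N with hardly any further motion. The guard is shut, the catch is over and the bystanders are untouched, so I'm handing in.

```bash
python3 - <<'E'
from station import bot
s=bot.state();print(s["time"],abs(s["dq"]).max(),s["gripper_width"]);print(bot.finish_job())
E
```

```text
18.2 0.0030591408302332763 0.020437217694417545
the job is handed in; nothing more can be done
None
```

I pushed the guard shut, flipped the catch fully over, then gripped the lever and pulled it to its stop. I handed the job in at 18.2 s with the lever still held there. No verdict was reported, and I had no direct readout of the joint angles, so these checks come from forces, the arm pose and the camera pictures.

- **Guard:** it met its stop with about 8 N of push. After I let go, the side view showed it flush with the press front, and the last picture showed the same.
- **Catch:** it met its stop with about 16 N upward on the tool. In the last side picture its arm stands upright beside the lever and the tab lies flat.
- **Lever:** the fingers closed to 20.4 mm on the 22 mm grip. The arm pose puts the lever about 0.6 rad forward. Force rose to about 19 N with almost no further motion, and the joints were still (under 0.004 rad/s).
- **Bystanders:** the arm never went near them. In the last pictures the pot, vial and counter look unmoved; I did not measure their positions again.

Two readings differed from what I expected. The finger met the guard's stop about 8 mm further on than I had calculated, probably because the fingertips taper. Triangulating the catch tab left a 10 mm mismatch between the two camera views, but the tab was about where the given dimensions put it.

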